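# Rock a jammed plaster mould out of its chuck

## Task

The cream plaster mould has swollen tight between the rubber jaws of its grey mould chuck. Carry the chuck, mould and all, to the wooden bench cradle and seat it flat and square in the pocket, then rock the mould to and fro several times along the chuck's length until the jaws let go, leaving the chuck down in the cradle. Finish holding the mould upright over the chuck, a finger's breadth clear of the jaws, and keep holding it; do not tip the mould over, and leave the other things on the table alone.

Things in the scene. Friction and masses are not known exactly. Their poses are not given: they have to be found in the camera images.
- mould_center (a point): centre (half-way up) of the cream octagonal two-part plaster mould, 60 mm across the flats facing its x axis, 66 mm across those facing its y, 64 mm high, 0.28 kg, z up; flats 29 mm wide. Two brown rubber bands bind the halves into one piece. It stands in the chuck, its x axis along the chuck's x; its upper 40 mm stand free and can be gripped across the 60 mm flats
- mould_foot (a point): centre of the mould's underside, 32 mm below mould_center, axes as the mould's
- mould_top (a point): centre of the mould's top face, 32 mm above mould_center
- chuck: mould chuck: loose grey plate 160 mm (x) x 122 mm (y) x 12 mm, about 0.65 kg, with a green jaw block on each y side of the mould (52 mm along x, 47 to 60 mm from the x centre line, tops 36 mm above the origin) and a low green stop at each x end (5 mm from the mould, tops 25 mm up). Origin: centre of its underside, z up
- boss (a point): centre of the raised boss on which the mould's foot stands at the start, 18 mm above the chuck's underside, 29 mm across; 6 mm of air under the rest of the foot lets the mould rock on it. Rocked 0.15 to 0.2 rad either way along the chuck's x while rising 1 to 1.6 mm a swing, some 20 mm in all, it slips up out of the jaws and the chuck stays down
- jaws (a point): point on the chuck's axis level with the tops of its two sprung black rubber jaws, 38 mm above its underside. The jaws (30 mm along x) squeeze the mould's two y flats and give 4 mm. Together they resist a straight pull with 9 to 13 N, more than the chuck weighs, so lifting the mould straight up brings the chuck along, as long as the mould's foot is below this point
- cradle: bench cradle, fixed: plywood board 214 mm (x) x 176 mm (y) x 12 mm with pale battens round a pocket of 164 mm (x) x 126 mm (y), 16 mm deep, inner top edges chamfered 5 mm. Origin: centre of its underside, on the table, z up. The chuck fits with its x along the cradle's x, either way round, 2 mm free each side; seated, its origin is 12 mm above the cradle's
- wood_rib: bystander: orange wooden rib, 54 x 100 x 9 mm, flat on the table
- slip_brush: bystander: brush with a red handle, 202 mm long, 39 mm wide, 12 mm high, flat on the table
- mallet: bystander: mallet with a black head and wooden handle, 188 mm long, 50 mm high
- rubber_kidney: bystander: red curved rubber scraper, 96 x 29 x 8 mm, flat on the table
- clay_lump_1: bystander: grey lump of clay, 39 x 66 x 26 mm
- bisque_bowl: bystander: white bowl, 104 mm across, 43 mm high
- scraper: bystander: scraper with a red handle, 200 mm long
- calipers: bystander: metal calipers, 124 x 72 x 12 mm
- loop_tool: bystander: loop tool with a wooden handle, 192 mm long, 14 mm high, flat on the table
There are look-alikes about, which are no part of the job. What is shaped like the part that bears mould_center but blue or green is not meant.

How it is judged (in metres and radians):
On the way, in this order (a step that is already met when the one before it is completed fails the run):
1. the chuck is seated flat and square in the cradle's pocket with the mould still jammed in it (z of chuck in the frame of cradle below 0.0145 m and x of chuck in the frame of cradle between -0.004 and 0.004 m and y of chuck in the frame of cradle between -0.004 and 0.004 m and angle between the z axis of chuck and the z axis of cradle, either way round below 0.03 rad and z of mould_foot in the frame of chuck below 0.026 m), for 0.2 s.
2. the mould leans one way along the chuck's length, still between the jaws, the chuck down in the cradle (angle between the z axis of mould_foot and the z axis of chuck, either way round above 0.05 rad and z of mould_foot in the frame of chuck below 0.042 m and z of chuck in the frame of cradle below 0.018 m and x of mould_top in the frame of chuck above 0.0025 m).
3. the mould leans the other way along the chuck's length, still between the jaws, the chuck down in the cradle (angle between the z axis of mould_foot and the z axis of chuck, either way round above 0.05 rad and z of mould_foot in the frame of chuck below 0.042 m and z of chuck in the frame of cradle below 0.018 m and x of mould_top in the frame of chuck below -0.0025 m).
At the end, for the whole second after the job is handed in: Chuck flat in the cradle pocket (4 mm sideways, 2.5 mm high, 0.03 rad); mould held still and upright (0.2 rad) in the fingers over the chuck (25 mm sideways), foot 45 to 85 mm above the chuck's underside (7 to 47 mm over the jaw blocks), not touching the chuck (z of chuck in the frame of cradle between 0.009 and 0.0145 m and angle between the z axis of chuck and the z axis of cradle, either way round below 0.03 rad and x of chuck in the frame of cradle between -0.004 and 0.004 m and y of chuck in the frame of cradle between -0.004 and 0.004 m and z of mould_foot in the frame of chuck between 0.045 and 0.085 m and horizontal distance between mould_foot and chuck below 0.025 m and angle between mould_foot's own z axis and vertical below 0.2 rad and contact force between mould and the fingers above 1 N and contact force between mould and chuck below 0.1 N and contact force between the fingers and chuck below 0.5 N and linear speed of each of mould, chuck below 0.03 m/s); the arm keeps its last pose, push and grip.
It fails at once if the mould is tipped over (angle between mould_foot's own z axis and vertical above 0.6 rad).
It fails at once if a bystander is pushed away (distance of any of wood_rib, slip_brush, mallet, rubber_kidney, clay_lump_1, bisque_bowl, scraper, calipers, loop_tool from where it was at the start of the episode above 0.03 m).
It also fails if it takes over 64 s, if anything falls off the work surface, if the arm or the gripper's body presses on something with over 40 N, if the wrist force passes 120 N, or if a joint passes its speed limit or range.

## Robot

A 6-joint arm with a two-finger parallel gripper is mounted at the origin on a cart in front of the work surface, level with it; the furniture and walls round the work are solid. World frame = base frame: x ahead of the robot, y to its left, z up, the work surface at z = 0. Lengths are in m, angles in degrees, forces in N, time in s.
With the tool pointing down it reaches from about 0.35 to 0.925 m from the base axis. Payload 6.4 kg.
Tool frame: the origin (TCP) lies at the very end of the fingers, on their centre line; the grasp point (between the pads) lies 19 mm behind it; z points along the fingers, y is the line along which they close (so a half turn about z gives the same grasp; the last joint's range is limited). The gripper opens to 85 mm and grips with 20 to 120 N. Pads are 22 mm wide; open, the fingers measure 114 mm over their backs; the gripper's body (76 mm by 85 mm) begins 54 mm behind the grasp point. The pads swing forward as they close: fully open they stand 13 mm farther back than shut.
Start: joints at [-81.022, 14.043, 89.255, -0, 76.702, -9.975], TCP at [0.211, -0.615, 0.231] pointing down, gripper open.
Joint ranges: [-179.41, 179.41], [-58.25, 129.5], [7.25, 145.43], [-54.29, 234.29], [11.92, 165.04], [-157.13, 157.13]. Speed limits (degrees/s): [147.25, 147.25, 180, 180, 180, 180].

## Interface

Orientations are given as [roll, pitch, yaw] about the fixed x, y, z axes, in that order (R = Rz(yaw) Ry(pitch) Rx(roll)).
In Python, from bench import r, eyes gives the robot as it stands.
- The arm moves only by the shell command python3 -m creep 'ROWS' [FORCE]. ROWS is JSON, a list of rows, each a list of 7 numbers: the finger opening in mm, from 0 to 85.4, then the shift along the tool's x, y, z as a fraction of full scale, then the turn, a rotation vector about the tool's x, y, z as a fraction of full scale. A call has 1 to 12 rows; each row is the pose to reach, as a shift and turn from the pose commanded when the call began, along the tool's axes at that moment; what a row does not reach only later rows make up. Full scale, the value 1, is 100 mm for a shift and 90 degrees for a turn. A row lasts 1/10 s, in which the tool goes at most 50 mm and 8.59 degrees, less where a joint would pass 70% of its speed; a pose out of reach is approached as far as the arm can. A call with a number of a shift or a turn outside -1 to 1 is refused whole. A call with a gripper value outside its range is refused whole. The fingers move at their own pace and stop on an object; FORCE is the grip in N (left out, the last holds). Time passes only in rows, so rows that repeat a pose let the fingers close. It gives the time, the measured TCP pose, the force, the opening and the grip force at its end, in the units of the state.
- r.get_state(): the state, without advancing time (a new reading comes with each control period).
- eyes.get_image(name): name is "side" or "top" or "wrist"; returns the picture (480x640x3 uint8, blue, green, red); there is no depth.
- eyes.camera_info(name): a dict with "camera_matrix" (3x3 intrinsics, pixels), "distortion" ([k1, k2, p1, p2, k3] as OpenCV has them; the pictures are not rectified), "cam_to_world" (4x4, takes a point from camera to world coordinates). Camera axes: x right, y up, looking along -z (the intrinsics and any distortion apply to the point x, -y, -z); pixel columns grow to the right and rows downward; lengths in m; the calibration is good to about 2 mm. A picture is of the moment at which its call begins: read the wrist's pose just before it. camera_info takes no time and is no camera call; for the wrist camera it gives the pose at the moment of the call.
- r.close_job(): hands the job in; it is judged then, once.
The state is a dict: "t": time; "qpos": joint angles; "qd": joint speeds; "effort": joint torques, N m; "eef_pos": TCP position; "tcp_rot": TCP orientation; "contact_force": force on the tool from outside, world axes, zero at the start; "torque": the same for the moment, N m; "grip_width": finger opening in m; "grip_force": force on a finger pad.
Only numpy, scipy, OpenCV 4.12 (cv2) and the standard library are available. Lean on these libraries where they do the work, as an engineer would, in place of code of your own. Each camera call takes 0.05 s, during which the arm holds its last target. There are 200 camera calls.

## Working session

There is one attempt and no reset: what is moved stays moved. The work goes in short steps, Python scripts to look and compute and a shell command to move; the robot and the scene stay as the last step left them, time stands still between calls to the robot, and variables do not carry over. Pictures are saved under pics/ and viewed, at most 12 in all, crops included, and the job is handed in when it is done.

```bash
mkdir -p pics; ls
cat > h.py <<'E'
import numpy as np, cv2
from bench import r, eyes
from scipy.spatial.transform import Rotation as R
def snap(n,f):
    im=eyes.get_image(n); cv2.imwrite('pics/'+f,im); return im
def ray(info,uv,z):
    K=np.array(info['camera_matrix']);D=np.array(info['distortion']);T=np.array(info['cam_to_world'])
    p=cv2.undistortPoints(np.array(uv,float).reshape(-1,1,2),K,D)[:,0]
    d=np.c_[p[:,0],-p[:,1],-np.ones(len(p))]@T[:3,:3].T
    o=T[:3,3]; return o+d*((z-o[2])/d[:,2])[:,None]
def proj(info,P):
    K=np.array(info['camera_matrix']);D=np.array(info['distortion']);T=np.array(info['cam_to_world'])
    q=(np.array(P,float)-T[:3,3])@T[:3,:3]; q=q*[1,-1,-1]
    return cv2.projectPoints(q,np.zeros(3),np.zeros(3),K,D)[0][:,0]
E
python3 - <<'E'
from h import *
for n in ('side','top'):
    im=snap(n,n+'0.png'); print(n,np.round(eyes.camera_info(n)['cam_to_world'],3).tolist(),eyes.camera_info(n)['camera_matrix'])
print(r.get_state())
E
```

```text
pics
side [[-0.99, 0.074, -0.119, 0.422], [-0.14, -0.52, 0.842, 1.098], [0.0, 0.851, 0.526, 0.786], [0.0, 0.0, 0.0, 1.0]] [[439.02314639   0.         320.13459036]
 [  0.         439.02314639 238.4221887 ]
 [  0.           0.           1.        ]]
top [[-0.029, 0.987, -0.157, 0.359], [-1.0, -0.03, -0.007, -0.079], [-0.012, 0.157, 0.988, 1.365], [0.0, 0.0, 0.0, 1.0]] [[469.01512261   0.         315.84371141]
 [  0.         469.01512261 240.43051334]
 [  0.           0.           1.        ]]
{'t': 0.1, 'qpos': array([-8.10196021e+01,  1.40832766e+01,  8.93199165e+01, -1.11156191e-03,
        7.67018146e+01, -9.97530230e+00]), 'qd': array([-0.01944461, -0.16925284, -0.15698687,  0.00837771, -0.10065923,
       -0.0447262 ]), 'effort': array([ 1.17713817e-04, -4.30665421e+01, -3.27132797e+01, -9.92749938e-05,
        2.78480918e-03, -1.98119375e-05]), 'eef_pos': array([ 0.21106169, -0.61423049,  0.23023658]), 'tcp_rot': array([-1.79896393e+02, -1.71248525e-02,  1.89559414e+01]), 'contact_force': array([ 0.61776483, -0.36310248,  0.74753387]), 'torque': array([-0.01000497,  0.03621356,  0.04992499]), 'grip_force': 0.0, 'grip_width': 0.08560191527969305}
```

View pics/top0.png

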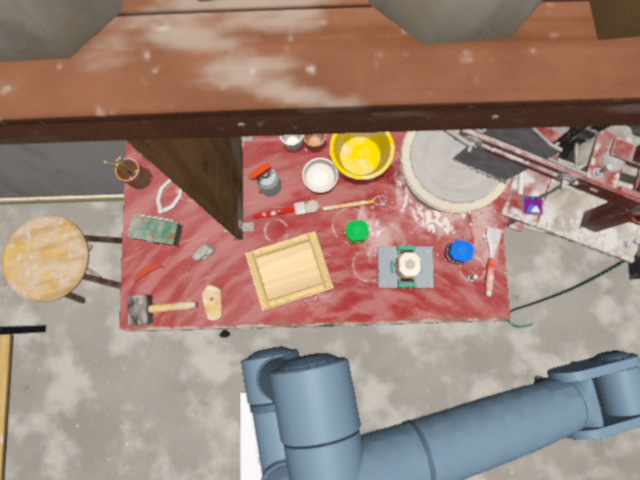

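View pics/side0.png

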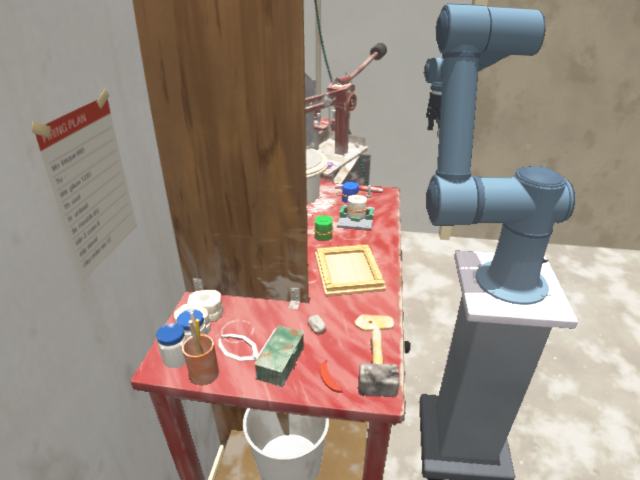

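The top view shows the chuck with the cream mould at about (407,266), its long side along the image horizontal (world y). The cradle is at (289,270), turned about 12°. The green look-alike is at (357,231) and the blue one at (460,251). The side view agrees, with a wooden partition behind the cradle.

Run:
```python
from h import *
im=cv2.imread('pics/top0.png'); hsv=cv2.cvtColor(im,cv2.COLOR_BGR2HSV); I=eyes.camera_info('top')
def rect(mask,roi,z,nm):
    m=np.zeros_like(mask); x0,y0,x1,y1=roi; m[y0:y1,x0:x1]=mask[y0:y1,x0:x1]
    m=cv2.morphologyEx(m,cv2.MORPH_CLOSE,np.ones((5,5)))
    c=max(cv2.findContours(m,cv2.RETR_EXTERNAL,cv2.CHAIN_APPROX_NONE)[0],key=cv2.contourArea)
    w=ray(I,c[:,0].astype(float),z)[:,:2]
    b=cv2.minAreaRect((w*1000).astype(np.float32)); print(nm,cv2.contourArea(c),b, cv2.boundingRect(c))
h,s,v=cv2.split(hsv)
rect(((h>12)&(h<35)&(s>60)&(v>120)).astype(np.uint8)*255,(235,225,345,315),0.028,'cradle')
rect(((s<80)|((h>40))&(h<160)).astype(np.uint8)*255,(372,238,440,296),0.012,'chuck')
rect(((h>8)&(h<40)&(s<90)&(v>150)).astype(np.uint8)*255,(390,246,428,285),0.10-0.018,'mould')
rect(((h>40)&(h<85)&(s>100)).astype(np.uint8)*255,(340,215,375,246),0.06,'green')
rect(((h>100)&(h<130)&(s>100)).astype(np.uint8)*255,(445,235,477,266),0.06,'blue')
cv2.imwrite('pics/crop1.png',cv2.resize(im[225:310,235:480],None,fx=3.2,fy=3.2,interpolation=cv2.INTER_CUBIC))
```

```text
cradle 4378.5 ((488.2232971191406, 11.460456848144531), (174.54833984375, 212.15042114257812), 16.080127716064453) (245, 232, 89, 79)
chuck 2519.0 ((500.791259765625, -324.2319641113281), (188.46334838867188, 145.46141052246094), 88.25465393066406) (372, 238, 66, 51)
mould 473.0 ((487.5041198730469, -322.76123046875), (60.423095703125, 71.54325866699219), 86.39321899414062) (398, 252, 23, 27)
green 382.0 ((591.4515380859375, -186.15061950683594), (62.13818359375, 60.2546272277832), 88.23439025878906) (346, 220, 23, 22)
blue 411.0 ((525.2360229492188, -473.9815979003906), (67.46792602539062, 59.608642578125), 73.8867416381836) (448, 240, 26, 22)
```

View pics/crop1.png

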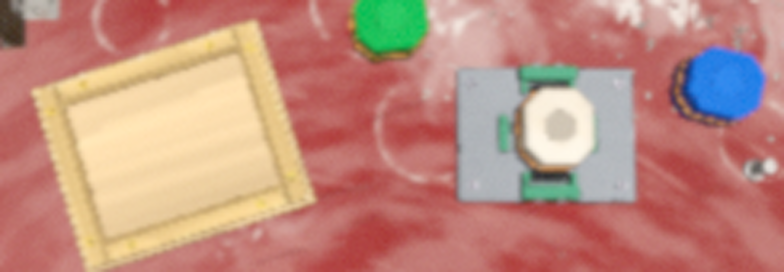

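Crop: the chuck plate corners are at about (457,69), (635,69), (635,201), (457,203). The mould is upright in it, and the fitted cradle size (174×212 mm) agrees with the given one.

Run:
```python
from h import *
I=eyes.camera_info('top')
c=np.array([(457,69),(635,69),(635,201),(457,203)])/3.2+[235,225]
w=ray(I,c,0.012); print(w[:,:2].round(4).tolist(), w.mean(0), np.linalg.norm(w-np.roll(w,-1,0),axis=1))
ctr=w.mean(0)
s=r.get_state(); Rt=R.from_euler('xyz',s['tcp_rot'],degrees=True)
print('shift',Rt.inv().apply([ctr[0],ctr[1],.20]-s['eef_pos']), 'turn to yaw0', (Rt.inv()*R.from_euler('xyz',[180,0,0],degrees=True)).as_rotvec(degrees=True))
# wrist cam relative to TCP
T=np.array(eyes.camera_info('wrist')['cam_to_world']); print(Rt.inv().apply(T[:3,3]-s['eef_pos']), Rt.inv().apply(-T[:3,2]), eyes.camera_info('wrist')['camera_matrix'][0])
```

```text
[[0.5506, -0.2487], [0.5457, -0.4104], [0.4263, -0.4023], [0.4292, -0.2428]] [ 0.48794212 -0.32602748  0.012     ] [0.16172102 0.11969347 0.15957371 0.12149035]
shift [ 0.35547592 -0.18257609  0.03067303] turn to yaw0 [-1.05493513e-01  1.70574795e-04  1.89559515e+01]
[ 6.80859976e-02 -1.25476423e-04 -1.41419938e-01] [-0.26848822  0.00130011  0.96328209] [418.06795621   0.         317.75464906]
```

```bash
python3 -m creep '[[85,0.3,-0.15,0,0,0,0],[85,0.6,-0.3,0,0,0,0],[85,0.89,-0.456,0,0,0,0]]'
python3 -m creep '[[85,0.3,-0.15,0,0,0,0],[85,0.6,-0.3,0,0,0,0],[85,0.89,-0.456,0,0,0,0]]'
python3 -m creep '[[85,0.3,-0.15,0,0,0,0],[85,0.6,-0.3,0,0,0,0],[85,0.89,-0.456,0.0,0,0,0]]'
python3 -m creep '[[85,0.2,-0.1,0,0,0,0.07],[85,0.45,-0.23,0.1,0,0,0.14],[85,0.7,-0.35,0.2,0,0,0.2],[85,0.89,-0.456,0.3,0,0,0.228],[85,0.89,-0.456,0.3,0,0,0.228],[85,0.89,-0.456,0.3,0,0,0.228],[85,0.89,-0.456,0.3,0,0,0.228]]'
python3 - <<'E'
from h import *
s=r.get_state(); print(s['eef_pos'],s['tcp_rot'],s['contact_force']); I=eyes.camera_info('wrist'); im=snap('wrist','w1.png')
import pickle; pickle.dump(I,open('w1.pkl','wb'))
E
```

```text
t: 0.4
eef_pos: [0.281, -0.5416, 0.2306]
tcp_rot: [-179.9, -0.0, 18.9]
contact_force: [-0.3, 0.1, 0.6]
grip_width: 0.085
grip_force: 0.0
t: 0.7
eef_pos: [0.3506, -0.4693, 0.2308]
tcp_rot: [-180.0, 0.0, 19.0]
contact_force: [-0.5, -0.1, -0.1]
grip_width: 0.0852
grip_force: 0.0
t: 1.0
eef_pos: [0.4199, -0.3973, 0.2308]
tcp_rot: [-180.0, 0.0, 19.0]
contact_force: [0.2, -0.2, -0.1]
grip_width: 0.0848
grip_force: 0.0
t: 1.7
eef_pos: [0.4883, -0.3274, 0.2017]
tcp_rot: [180.0, -0.0, -1.6]
contact_force: [-0.3, -0.8, -0.5]
grip_width: 0.0847
grip_force: 0.0
[ 0.48826748 -0.32741277  0.20170878] [ 1.79964366e+02 -1.52013563e-02 -1.58717163e+00] [-0.34918559 -0.79061406 -0.53468425]
```

View pics/w1.png

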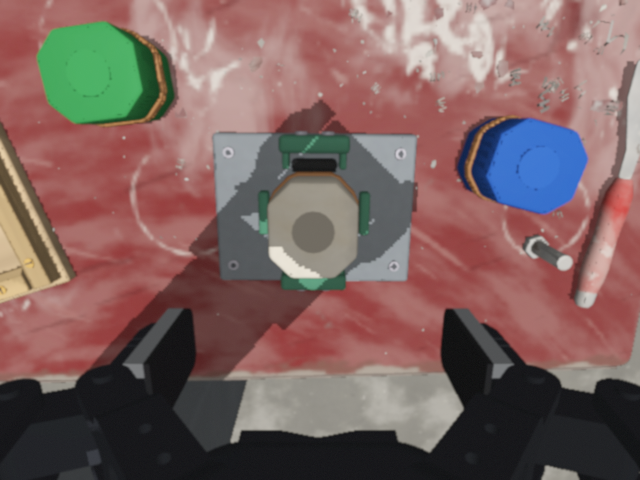

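Wrist view: the plate corners are at (213,133), (416,136), (408,280) and (220,281). The mould's top octagon spans u 268–359 and v about 172–279, with its pour hole at (313,232).

Run:
```python
from h import *; import pickle
I=pickle.load(open('w1.pkl','rb'))
w=ray(I,[(213,133),(416,136),(408,280),(220,281)],.012); print(w.round(4)[:,:2].tolist(),w.mean(0),np.linalg.norm(w-np.roll(w,-1,0),axis=1))
a=w[0]+w[3]-w[1]-w[2]; print('long axis',np.degrees(np.arctan2(a[1],a[0]))-90)
m=ray(I,[(313,232),(268,226),(359,226),(313,279)],.082); print(m.round(4).tolist())
```

```text
[[0.5538, -0.2489], [0.5473, -0.405], [0.4293, -0.4024], [0.4327, -0.2436]] [ 0.49077737 -0.32496461  0.012     ] [0.15620919 0.11801836 0.1588209  0.12114348]
long axis -1.7979617153952177
[[0.4908, -0.3246, 0.082], [0.4956, -0.2959, 0.082], [0.494, -0.3543, 0.082], [0.4586, -0.3237, 0.082]]
```

```bash
python3 -m creep '[[85,0.026,-0.025,0.2,0,0,0],[85,0.026,-0.025,0.5,0,0,0],[85,0.026,-0.025,0.8,0,0,0],[85,0.026,-0.025,1,0,0,0]]'
python3 -m creep '[[85,0,0,0.15,0,0,0],[85,0,0,0.3,0,0,0],[85,0,0,0.45,0,0,0],[85,0,0,0.55,0,0,0],[85,0,0,0.597,0,0,0],[85,0,0,0.597,0,0,0],[85,0,0,0.597,0,0,0]]'
python3 -m creep '[[70,0,0,0,0,0,0],[64,0,0,0,0,0,0],[62,0,0,0,0,0,0],[60,0,0,0,0,0,0],[55,0,0,0,0,0,0],[50,0,0,0,0,0,0],[50,0,0,0,0,0,0],[50,0,0,0,0,0,0],[50,0,0,0,0,0,0],[50,0,0,0,0,0,0]]' 90
python3 -c "
from h import *
snap('side','s1.png'); print(r.get_state())"
```

```text
t: 2.15
eef_pos: [0.4901, -0.3245, 0.0996]
tcp_rot: [-179.9, 0.1, -1.6]
contact_force: [-1.4, -0.1, -0.5]
grip_width: 0.0849
grip_force: 0.0
t: 2.85
eef_pos: [0.4917, -0.3246, 0.0422]
tcp_rot: [180.0, -0.0, -1.6]
contact_force: [-0.6, 0.2, -0.2]
grip_width: 0.0851
grip_force: 0.0
t: 3.85
eef_pos: [0.4916, -0.3244, 0.0423]
tcp_rot: [180.0, -0.0, -1.6]
contact_force: [-0.7, 1.0, 4.6]
grip_width: 0.0575
grip_force: 97.4
{'t': 3.9, 'qpos': array([-4.44455015e+01,  1.98427635e+01,  1.04017122e+02,  1.15245904e-02,
        5.61078334e+01,  4.71182325e+01]), 'qd': array([ 0.03712491,  0.00995393, -0.03345431, -0.00564065,  0.06881184,
       -0.02127796]), 'effort': array([-4.99232300e-01, -3.80174947e+01, -2.50200033e+01, -1.34821013e-01,
       -4.93248515e-01, -1.67573889e-02]), 'eef_pos': array([ 0.49158306, -0.32437815,  0.04228809]), 'tcp_rot': array([ 1.79985046e+02, -3.01660502e-02, -1.57015381e+00]), 'contact_force': array([-0.5548336 ,  1.69661041,  5.51709146]), 'torque': array([ 0.41442224,  0.21371535, -0.05122902]), 'grip_force': 97.4078301130794, 'grip_width': 0.05722237879940303}
```

```bash
python3 -m creep '[[50,0,0,-0.03,0,0,0],[50,0,0,-0.08,0,0,0],[50,0,0,-0.15,0,0,0],[50,0,0,-0.25,0,0,0],[50,0,0,-0.37,0,0,0],[50,0,0,-0.5,0,0,0],[50,0,0,-0.63,0,0,0],[50,0,0,-0.75,0,0,0],[50,0,0,-0.85,0,0,0],[50,0,0,-0.93,0,0,0],[50,0,0,-0.98,0,0,0],[50,0,0,-1,0,0,0]]' 90
python3 - <<'E'
from h import *; s=r.get_state(); print(s['eef_pos'],s['tcp_rot'],s['contact_force'],s['torque'],s['grip_width'])
snap('wrist','w2.png')
Rt=R.from_euler('xyz',s['tcp_rot'],degrees=True)
print(Rt.inv().apply(np.array([.4884,.0115,.142])-s['eef_pos']))
E
```

```text
t: 5.1
eef_pos: [0.4914, -0.3243, 0.1421]
tcp_rot: [180.0, -0.0, -1.6]
contact_force: [-0.4, -0.5, -10.0]
grip_width: 0.0575
grip_force: 97.7
[ 0.49135851 -0.32429996  0.14211333] [ 1.79978286e+02 -2.36248384e-02 -1.56508531e+00] [-0.35776897 -0.49279407 -9.98207492] [0.06176976 0.03921956 0.02346383] 0.05750986313361283
[-1.21289840e-02 -3.35593901e-01 -1.88549960e-05]
```

View pics/w2.png

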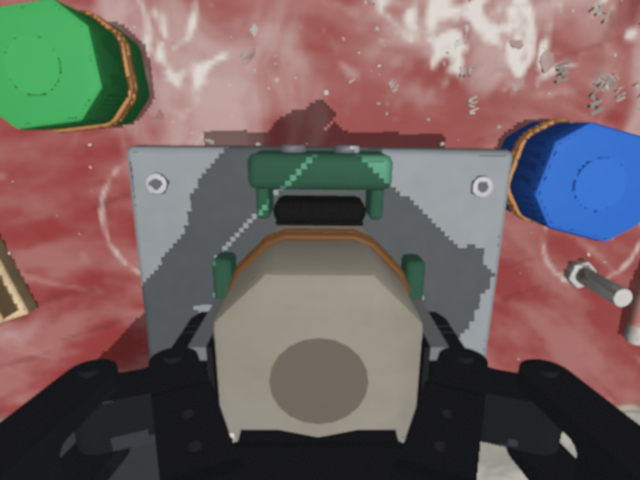

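The chuck hangs level on the mould (-10 N). Its top-edge corners are at (130,147) and (511,150), and the mould top sits between the pads.

```bash
python3 -m creep '[[50,0,-0.05,0,0,0,0],[50,0,-0.15,0,0,0,0],[50,0,-0.27,0,0,0,0],[50,0,-0.4,0,0,0,0],[50,0,-0.55,0,0,0,0],[50,0,-0.7,0,0,0,0],[50,-0.02,-0.85,0,0,0,0],[50,-0.03,-1,0,0,0,0]]'
python3 -m creep '[[50,0,-0.13,0,0,0,0],[50,0,-0.25,0,0,0,0],[50,0,-0.35,-0.05,0,0,0],[50,0,-0.43,-0.15,0,0,0],[50,-0.0,-0.48,-0.25,0,0,0],[50,-0.04,-0.5,-0.35,0,0,0],[50,-0.04,-0.5,-0.4,0,0,0],[50,-0.04,-0.5,-0.4,0,0,0],[50,-0.04,-0.5,-0.4,0,0,0]]'
python3 - <<'E'
from h import *; import pickle
pickle.dump(eyes.camera_info('wrist'),open('w3.pkl','wb')); snap('wrist','w3.png'); s=r.get_state(); print(s['eef_pos'],s['tcp_rot'],s['contact_force'])
E
```

```text
t: 5.95
eef_pos: [0.4908, -0.2226, 0.1416]
tcp_rot: [-180.0, 0.0, -1.5]
contact_force: [0.3, 0.6, -10.6]
grip_width: 0.0576
grip_force: 97.8
t: 6.85
eef_pos: [0.4882, -0.1744, 0.1816]
tcp_rot: [180.0, -0.0, -1.6]
contact_force: [-1.1, -0.1, -9.3]
grip_width: 0.0572
grip_force: 98.0
[ 0.48803175 -0.17422927  0.18117974] [-1.79980752e+02  4.04299806e-02 -1.59659464e+00] [ 0.31094901  0.21312931 -9.05615955]
```

View pics/w3.png

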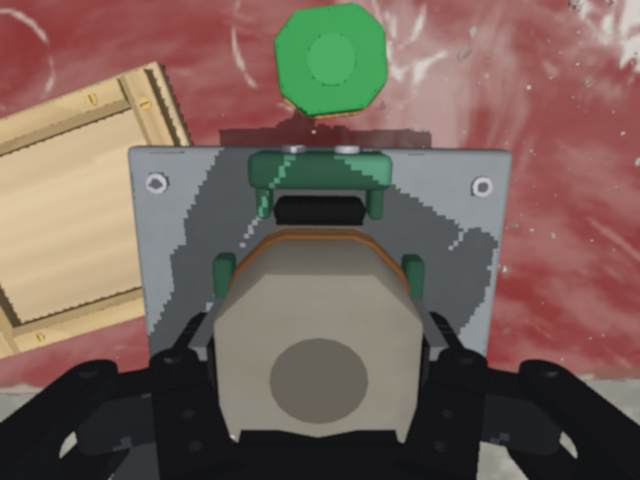

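The wrist view shows the cradle's outer far-right corner at (158,63), its far edge running to about (0,117), and the pocket edge inside. The chuck corners are unchanged at (130,148) and (511,150).

Run:
```python
from h import *; import pickle
I=pickle.load(open('w3.pkl','rb')); s=r.get_state()
C=np.array([.4882,.0115]); a=np.radians(106.08); X=np.array([np.cos(a),np.sin(a)]); Y=np.array([-X[1],X[0]])
for nm,hx,hy,z in (('outer',.107,.088,.028),('pocketfloor',.082,.063,.012)):
    P=[np.r_[C+sx*hx*X+sy*hy*Y,z] for sx,sy in((-1,-1),(-1,1),(1,-1),(1,1))]; print(nm,proj(I,P).round(0).tolist())
w=ray(I,[(158,63),(0,117)],.028); print(w, np.degrees(np.arctan2(*(w[1]-w[0])[[1,0]])))
# chuck in tool: corner tops; tool z of plate top: gripped at TCP z .0423 when plate top .012
Rt=R.from_euler('xyz',s['tcp_rot'],degrees=True)
k=ray(I,[(130,147.5),(511,150.5)],s['eef_pos'][2]-.0303); q=Rt.inv().apply(k-s['eef_pos']); print(q, q.mean(0)-[.061,0,0], np.linalg.norm(q[0]-q[1]))
# refine cradle outline by mask in the wrist image
im=cv2.imread('pics/w3.png'); hsv=cv2.cvtColor(im,cv2.COLOR_BGR2HSV); h,S,v=cv2.split(hsv)
m=((h>12)&(h<35)&(S>50)&(v>100)).astype(np.uint8)
f=[(c,np.nonzero(m[:140,c])[0].min()) for c in range(5,150,5)]; print(f)
e=ray(I,np.array(f,float),.028)[:,:2]; p=np.polyfit(e[:,1],e[:,0],1); print(np.degrees(np.arctan(p[0])),p,np.std(np.polyval(p,e[:,1])-e[:,0]))
n=np.array([1,-p[0]])/np.hypot(1,p[0]); print('dist centre to far edge',(e[0]-C)@n)
```

```text
outer [[150.0, 59.0], [242.0, 296.0], [-121.0, 161.0], [-2.0, 369.0]]
pocketfloor [[140.0, 110.0], [205.0, 269.0], [-56.0, 181.0], [23.0, 325.0]]
[[ 0.59993654 -0.07220823  0.028     ]
 [ 0.569744    0.04184378  0.028     ]] 104.82756296050974
[[ 0.06025308 -0.07569721  0.03028292]
 [ 0.05918714  0.07862859  0.03023183]] [-0.00127989  0.00146569  0.03025738] 0.15432948412346822
[(5, np.int64(117)), (10, np.int64(115)), (15, np.int64(113)), (20, np.int64(111)), (25, np.int64(110)), (30, np.int64(108)), (35, np.int64(106)), (40, np.int64(104)), (45, np.int64(102)), (50, np.int64(100)), (55, np.int64(98)), (60, np.int64(96)), (65, np.int64(94)), (70, np.int64(93)), (75, np.int64(91)), (80, np.int64(89)), (85, np.int64(87)), (90, np.int64(85)), (95, np.int64(83)), (100, np.int64(82)), (105, np.int64(80)), (110, np.int64(78)), (115, np.int64(76)), (120, np.int64(74)), (125, np.int64(72)), (130, np.int64(70)), (135, np.int64(69)), (140, np.int64(67)), (145, np.int64(65))]
-16.13932243826122 [-0.2893788   0.58066926] 0.00017546105345972606
dist centre to far edge 0.08564413463004807
```

```bash
python3 -m creep '[[50,0,-0.05,0,0,0,0],[50,0,-0.13,0,0,0,-0.01],[50,0,-0.25,0,0,0,-0.02],[50,0,-0.38,0,0,0,-0.03],[50,0,-0.5,0,0,0,-0.04],[50,0,-0.62,0,0,0,-0.05],[50,-0.02,-0.75,0,0,0,-0.06],[50,-0.03,-0.85,0,0,0,-0.07],[50,-0.03,-0.92,0,0,0,-0.08],[50,-0.03,-0.92,0,0,0,-0.08]]'
python3 - <<'E'
from h import *; s=r.get_state(); Rt=R.from_euler('xyz',s['tcp_rot'],degrees=True); print(s['eef_pos'],s['tcp_rot'])
print(Rt.inv().apply(np.array([.487,.009,.181])-s['eef_pos']),(Rt.inv()*R.from_euler('xyz',[180,0,16.1],degrees=True)).as_rotvec(degrees=True)/90)
E
```

```text
t: 7.9
eef_pos: [0.4878, -0.0811, 0.1816]
tcp_rot: [-180.0, -0.0, 5.7]
contact_force: [0.8, -0.6, -8.4]
grip_width: 0.0574
grip_force: 98.1
[ 0.48783431 -0.08113223  0.18158837] [-1.79994879e+02 -2.71584938e-03  5.73025922e+00]
[ 0.0081691  -0.08976509  0.00059677] [-5.40085628e-05 -3.52422622e-05 -1.15219341e-01]
```

```bash
python3 -m creep '[[50,0,-0.05,0,0,0,-0.01],[50,0,-0.13,0,0,0,-0.02],[50,0.02,-0.25,0,0,0,-0.03],[50,0.04,-0.4,0,0,0,-0.05],[50,0.06,-0.55,0,0,0,-0.07],[50,0.08,-0.7,0,0,0,-0.09],[50,0.08,-0.8,0,0,0,-0.1],[50,0.08,-0.87,0,0,0,-0.115],[50,0.08,-0.9,0,0,0,-0.115],[50,0.08,-0.9,0,0,0,-0.115],[50,0.08,-0.9,0,0,0,-0.115]]'
python3 - <<'E'
from h import *; import pickle
pickle.dump(eyes.camera_info('wrist'),open('w4.pkl','wb')); snap('wrist','w4.png'); s=r.get_state(); print(s['eef_pos'],s['tcp_rot'],s['contact_force'])
snap('top','top4.png')
E
```

```text
t: 9.0
eef_pos: [0.4871, 0.008, 0.1816]
tcp_rot: [180.0, 0.0, 16.0]
contact_force: [0.0, -0.1, -9.8]
grip_width: 0.0574
grip_force: 98.3
[0.4870981  0.00788677 0.18165383] [ 1.79981850e+02 -6.22139037e-03  1.59437103e+01] [ 0.44019565 -0.46061843 -9.17229522]
```

View pics/w4.png

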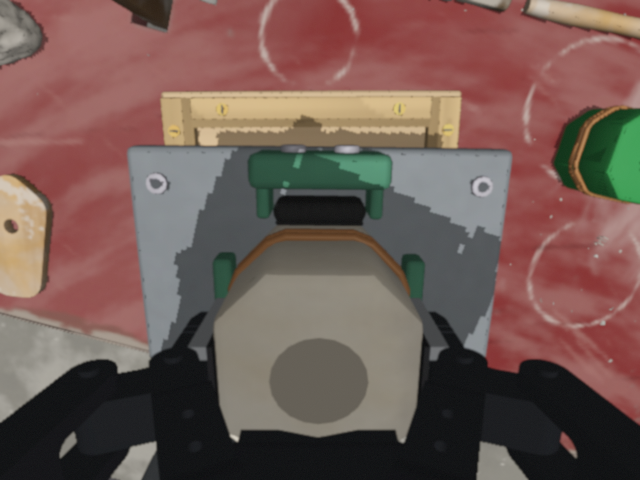

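The cradle's far outer corners are at about (162,93) and (461,92), parallel to the chuck's far edge at (129,147)–(512,150).

Run:
```python
from h import *; import pickle
I=pickle.load(open('w4.pkl','rb')); s=r.get_state(); Rt=R.from_euler('xyz',s['tcp_rot'],degrees=True)
tl=lambda k: Rt.inv().apply(k-s['eef_pos'])
im=cv2.imread('pics/w4.png'); hsv=cv2.cvtColor(im,cv2.COLOR_BGR2HSV); h,S,v=cv2.split(hsv)
m=((h>12)&(h<35)&(S>50)&(v>100)).astype(np.uint8)
f=np.array([(c,np.nonzero(m[60:140,c])[0].min()+60) for c in range(175,450,5)],float)
e=tl(ray(I,f,.028)); p=np.polyfit(e[:,1],e[:,0],1); print('far edge',np.degrees(np.arctan(p[0])),p)
L=[np.nonzero(m[r_,100:300])[0].min()+100 for r_ in range(105,140,5)]; Rr=[np.nonzero(m[r_,300:500])[0].max()+300 for r_ in range(105,140,5)]
l=tl(ray(I,np.c_[L,np.arange(105,140,5)],.028)); q=tl(ray(I,np.c_[Rr,np.arange(105,140,5)],.028)); print(L,Rr,l[:,1].round(4),q[:,1].round(4),'mid',(l[:,1].mean()+q[:,1].mean())/2,'width',q[:,1].mean()-l[:,1].mean())
g=((S<60)&(v>60)).astype(np.uint8)
for z in (.0303,.0325):
    k=tl(ray(I,[(129,147),(512,150)],s['eef_pos'][2]-z)); print(k,k.mean(0),np.linalg.norm(k[0]-k[1]))
gp=[(c,np.nonzero(g[135:165,c])[0].min()+135) for c in (140,150,180,200,220,420,440,460,480,500)]; print(gp)
k=tl(ray(I,np.array(gp,float),s['eef_pos'][2]-.0303)); print('chuck edge ang',np.degrees(np.polyfit(k[:,1],k[:,0],1)[0]), k[:,0].round(4))
b=tl(ray(I,[(157,184),(482,187)],s['eef_pos'][2]-.0303)); print('bolts',b)
```

```text
far edge 0.16262611058954815 [0.00283837 0.09095875]
[np.int64(161), np.int64(161), np.int64(162), np.int64(162), np.int64(163), np.int64(163), np.int64(164)] [np.int64(460), np.int64(460), np.int64(459), np.int64(459), np.int64(458), np.int64(458), np.int64(458)] [-0.1057 -0.106  -0.1056 -0.106  -0.1056 -0.1059 -0.1055] [0.0961 0.0964 0.096  0.0963 0.0959 0.0962 0.0965] mid -0.0047781559151462705 width 0.2019589068142916
[[ 0.06021826 -0.07615804  0.03028716]
 [ 0.05920048  0.0785774   0.03031712]] [0.05970937 0.00120968 0.03030214] 0.1547387900368597
[[ 0.06011694 -0.0771308   0.03248697]
 [ 0.05908612  0.07958719  0.03251731]] [0.05960153 0.00122819 0.03250214] 0.15672138798152208
[(140, np.int64(145)), (150, np.int64(145)), (180, np.int64(146)), (200, np.int64(146)), (220, np.int64(146)), (420, np.int64(148)), (440, np.int64(148)), (460, np.int64(149)), (480, np.int64(149)), (500, np.int64(149))]
chuck edge ang -0.5467915836726142 [0.061  0.061  0.0605 0.0605 0.0605 0.0598 0.0598 0.0595 0.0595 0.0596]
bolts [[ 0.04526068 -0.06624285  0.0302886 ]
 [ 0.04414565  0.06786649  0.03031456]]
```

Run:
```python
from h import *; import pickle
I1=pickle.load(open('w1.pkl','rb')); b=ray(I1,[(228,152.5),(401,154)],.012); print('bolts w1',np.linalg.norm(b[0]-b[1]))
I=pickle.load(open('w4.pkl','rb')); s=r.get_state(); Rt=R.from_euler('xyz',s['tcp_rot'],degrees=True)
tl=lambda k: Rt.inv().apply(k-s['eef_pos'])
for z in (.012,0.):
    a=tl(ray(I,[(162,115),(459,115)],z)); e=tl(ray(I,[(180,93),(445,92)],z)); print(z,a[:,1],a[:,1].mean(),a[1,1]-a[0,1],e[:,0])
# inner pocket edges (visible at top of battens / floor)
im=cv2.imread('pics/w4.png'); print(im[112,190:215:3].tolist())
im=cv2.imread('pics/top4.png'); cv2.imwrite('pics/crop4.png',cv2.resize(im[215:325,230:350],None,fx=5,fy=5,interpolation=cv2.INTER_CUBIC))
```

```text
bolts w1 0.13455631262861767
0.012 [-0.11136504  0.10123479] -0.005065125940050361 0.21259982814859357 [0.0910116  0.09185738]
0.0 [-0.11565269  0.10514972] -0.005251486385028405 0.22080241343729212 [0.09189457 0.09277298]
[[97, 135, 158], [124, 168, 193], [126, 171, 196], [133, 179, 205], [134, 179, 205], [135, 181, 207], [136, 181, 207], [135, 180, 206], [135, 180, 206]]
```

View pics/crop4.png

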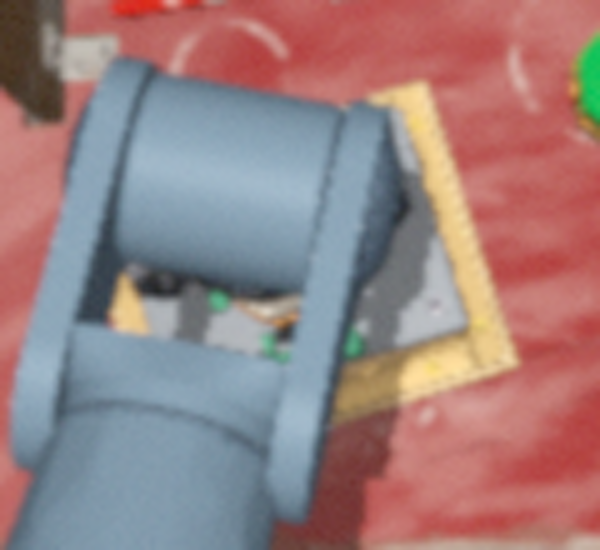

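The top crop shows the arm over the cradle with the chuck parallel inside its outline. The two cameras agree, so I correct by x +4 mm, y -6 mm and -0.7°, then descend.

```bash
python3 -m creep '[[50,0.01,-0.02,0.03,0,0,-0.003],[50,0.03,-0.04,0.1,0,0,-0.006],[50,0.042,-0.062,0.2,0,0,-0.008],[50,0.042,-0.062,0.32,0,0,-0.008],[50,0.042,-0.062,0.45,0,0,-0.008],[50,0.042,-0.062,0.6,0,0,-0.008],[50,0.042,-0.062,0.73,0,0,-0.008],[50,0.042,-0.062,0.84,0,0,-0.008],[50,0.042,-0.062,0.92,0,0,-0.008],[50,0.042,-0.062,0.97,0,0,-0.008],[50,0.042,-0.062,0.97,0,0,-0.008],[50,0.042,-0.062,0.97,0,0,-0.008]]'
python3 - <<'E'
from h import *; import pickle
pickle.dump(eyes.camera_info('wrist'),open('w5.pkl','wb')); snap('wrist','w5.png'); s=r.get_state(); print(s['eef_pos'],s['tcp_rot'],s['contact_force'])
E
```

```text
t: 10.3
eef_pos: [0.4898, 0.0153, 0.085]
tcp_rot: [180.0, -0.0, 16.7]
contact_force: [0.5, 0.5, -9.9]
grip_width: 0.0577
grip_force: 98.1
[0.48998188 0.01532919 0.08528224] [ 1.79959703e+02 -7.85582455e-02  1.67034486e+01] [ 0.99468028 -0.20909097 -9.51623408]
```

View pics/w5.png

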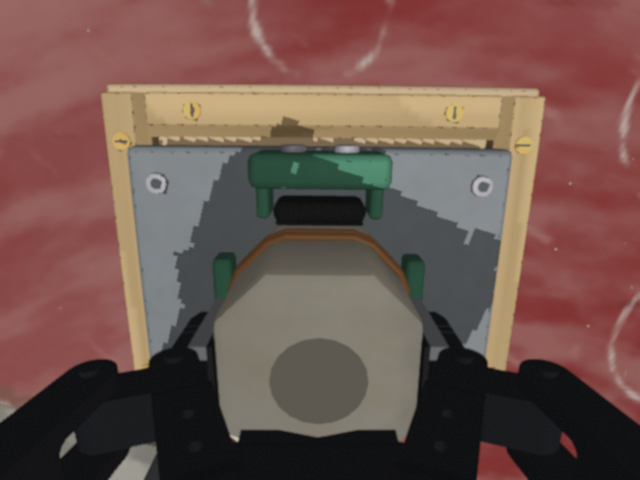

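The chuck sits just above the pocket and parallel to it. The batten outer sides are at about u=105 and 542 at row 150, and the chuck edges at 130 and 511.

Run:
```python
from h import *; import pickle
I=pickle.load(open('w5.pkl','rb')); s=r.get_state(); Rt=R.from_euler('xyz',s['tcp_rot'],degrees=True)
tl=lambda k: Rt.inv().apply(k-s['eef_pos'])
im=cv2.imread('pics/w5.png'); hsv=cv2.cvtColor(im,cv2.COLOR_BGR2HSV); h,S,v=cv2.split(hsv)
m=((h>12)&(h<35)&(S>50)&(v>100)).astype(np.uint8)
rows=np.arange(120,300,20)
L=[np.nonzero(m[r_,60:300])[0].min()+60 for r_ in rows]; Q=[np.nonzero(m[r_,340:600])[0].max()+340 for r_ in rows]
Li=[np.nonzero(m[r_,60:160])[0].max()+60 for r_ in rows]; Qi=[np.nonzero(m[r_,480:600])[0].min()+480 for r_ in rows]
l=tl(ray(I,np.c_[L,rows],.028)); q=tl(ray(I,np.c_[Q,rows],.028)); print(L,Q,Li,Qi); print('cradle mid y',((l+q)/2)[:,1].round(4),'w',(q-l)[:,1].round(4))
zc=s['eef_pos'][2]-.0303
l=tl(ray(I,np.c_[Li,rows],zc)); q=tl(ray(I,np.c_[Qi,rows],zc)); print('chuck mid y',((l+q)/2)[2:,1].round(4),'w',(q-l)[2:,1].round(4))
f=np.array([(c,np.nonzero(m[60:140,c])[0].min()+60) for c in range(125,520,10)],float); print(f[[0,-1]])
e=tl(ray(I,f,.012)); p=np.polyfit(e[:,1],e[:,0],1); print('far edge z12',np.degrees(p[0]),p[1])
# batten far inner-edge top: rows of brightness change
print([ (i,int(v[i,250]),int(S[i,230])) for i in range(82,150,2)])
```

```text
[np.int64(104), np.int64(106), np.int64(109), np.int64(111), np.int64(113), np.int64(116), np.int64(118), np.int64(120), np.int64(123)] [np.int64(541), np.int64(539), np.int64(536), np.int64(533), np.int64(530), np.int64(527), np.int64(524), np.int64(521), np.int64(518)] [np.int64(159), np.int64(159), np.int64(127), np.int64(129), np.int64(131), np.int64(134), np.int64(136), np.int64(138), np.int64(140)] [np.int64(480), np.int64(480), np.int64(512), np.int64(509), np.int64(506), np.int64(504), np.int64(501), np.int64(498), np.int64(495)]
cradle mid y [0.0023 0.0023 0.0023 0.0021 0.0019 0.0019 0.0017 0.0015 0.0015] w [0.201  0.2015 0.2011 0.2011 0.2012 0.2009 0.201  0.2012 0.2009]
chuck mid y [ 0.0007  0.0005  0.0003  0.0006  0.0004  0.0002 -0.    ] w [0.1564 0.1563 0.1562 0.156  0.156  0.1559 0.1558]
[[125.  84.]
 [515.  88.]]
far edge z12 -0.5418778944269623 0.0871785464910725
[(82, 135, 113), (84, 141, 91), (86, 169, 77), (88, 193, 75), (90, 199, 76), (92, 178, 88), (94, 190, 92), (96, 201, 90), (98, 201, 91), (100, 202, 89), (102, 202, 89), (104, 202, 89), (106, 201, 90), (108, 201, 90), (110, 199, 91), (112, 198, 91), (114, 196, 92), (116, 194, 92), (118, 192, 93), (120, 190, 93), (122, 190, 92), (124, 178, 97), (126, 156, 101), (128, 152, 100), (130, 152, 102), (132, 153, 99), (134, 153, 99), (136, 158, 90), (138, 188, 76), (140, 193, 83), (142, 155, 88), (144, 115, 86), (146, 66, 7), (148, 71, 16)]
```

```bash
python3 -m creep '[[50,0,0.015,0.02,0,0,0],[50,0,0.015,0.06,0,0,0],[50,0,0.015,0.1,0,0,0],[50,0,0.015,0.14,0,0,0],[50,0,0.015,0.18,0,0,0],[50,0,0.015,0.21,0,0,0],[50,0,0.015,0.24,0,0,0],[50,0,0.015,0.26,0,0,0],[50,0,0.015,0.28,0,0,0],[50,0,0.015,0.29,0,0,0],[50,0,0.015,0.3,0,0,0],[50,0,0.015,0.3,0,0,0]]'
python3 - <<'E'
from h import *; s=r.get_state(); print(s['eef_pos'],s['tcp_rot'],s['contact_force'],s['torque'])
E
```

```text
t: 11.55
eef_pos: [0.4897, 0.014, 0.0546]
tcp_rot: [-180.0, 0.0, 16.7]
contact_force: [-0.5, 0.3, -8.7]
grip_width: 0.0577
grip_force: 98.4
[0.48973972 0.01401039 0.05455985] [-1.79998470e+02  2.76117789e-03  1.67039380e+01] [-0.52558772  0.3076659  -8.74082273] [0.0472451  0.01013215 0.01611205]
```

```bash
python3 -m creep '[[50,0,0,0.005,0,0,0],[50,0,0,0.01,0,0,0],[50,0,0,0.01,0,0,0],[50,0,0,0.01,0,0,0],[50,0,0,0.01,0,0,0]]'
```

```text
t: 12.05
eef_pos: [0.4902, 0.0141, 0.0543]
tcp_rot: [180.0, -0.0, 16.7]
contact_force: [-3.2, 2.1, 1.3]
grip_width: 0.0574
grip_force: 99.4
```

Seated: the floor was met at the predicted height with little side force. Next is the first rocking cycle.

```bash
python3 -m creep '[[50,0,0.014,-0.005,0.045,0,0],[50,0,0.028,-0.012,0.09,0,0],[50,0,0.037,-0.018,0.12,0,0],[50,0,0.037,-0.018,0.12,0,0],[50,0,0.025,-0.02,0.08,0,0],[50,0,0.012,-0.022,0.04,0,0],[50,0,0,-0.024,0,0,0],[50,0,-0.014,-0.026,-0.045,0,0],[50,0,-0.028,-0.028,-0.09,0,0],[50,0,-0.037,-0.03,-0.12,0,0],[50,0,-0.037,-0.03,-0.12,0,0]]'
python3 - <<'E'
from h import *; s=r.get_state(); print(s['eef_pos'],s['tcp_rot'],s['contact_force'],s['torque']); snap('side','s5.png'); im=snap('wrist','w6.png')
E
```

```text
t: 13.15
eef_pos: [0.4892, 0.018, 0.0568]
tcp_rot: [169.0, -0.1, 16.9]
contact_force: [0.6, -2.3, -4.8]
grip_width: 0.0575
grip_force: 98.8
[0.4891565  0.01799649 0.05683096] [ 1.69043224e+02 -9.91638608e-02  1.68752894e+01] [ 0.57691548 -2.28213938 -4.77565249] [-0.34503299 -0.08118525 -0.03373465]
```

View pics/w6.png

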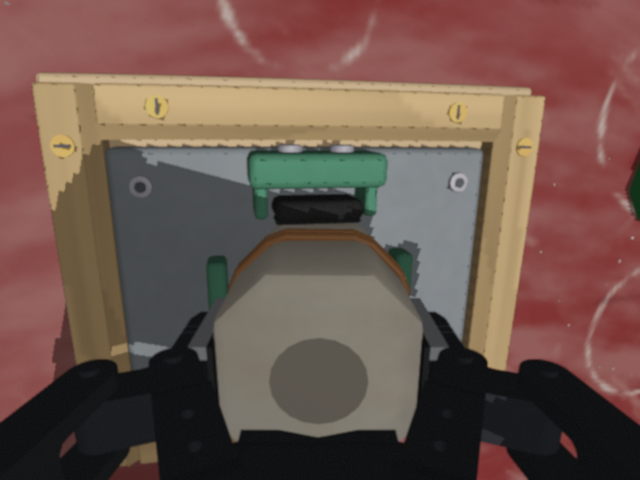

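The chuck lies flat in the pocket with the mould leaning, and the vertical pull is small. I return upright, then continue with cycles that start and end upright.

```bash
python3 -m creep '[[50,0,0.012,0.001,0.04,0,0],[50,0,0.025,0.002,0.08,0,0],[50,0,0.037,0.004,0.12,0,0]]'
python3 -m creep '[[50,0,0.014,-0.003,0.045,0,0],[50,0,0.028,-0.006,0.09,0,0],[50,0,0.037,-0.008,0.12,0,0],[50,0,0.037,-0.008,0.12,0,0],[50,0,0.025,-0.01,0.08,0,0],[50,0,0,-0.014,0,0,0],[50,0,-0.014,-0.017,-0.045,0,0],[50,0,-0.028,-0.02,-0.09,0,0],[50,0,-0.037,-0.022,-0.12,0,0],[50,0,-0.037,-0.022,-0.12,0,0],[50,0,-0.02,-0.024,-0.06,0,0],[50,0,0,-0.026,0,0,0]]'
python3 -m creep '[[50,0,0.014,-0.003,0.045,0,0],[50,0,0.028,-0.006,0.09,0,0],[50,0,0.037,-0.008,0.12,0,0],[50,0,0.037,-0.008,0.12,0,0],[50,0,0.025,-0.01,0.08,0,0],[50,0,0,-0.014,0,0,0],[50,0,-0.014,-0.017,-0.045,0,0],[50,0,-0.028,-0.02,-0.09,0,0],[50,0,-0.037,-0.022,-0.12,0,0],[50,0,-0.037,-0.022,-0.12,0,0],[50,0,-0.02,-0.024,-0.06,0,0],[50,0,0,-0.026,0,0,0]]'
python3 - <<'E'
from h import *; s=r.get_state(); print(s['eef_pos'],s['tcp_rot'],s['contact_force'],s['torque']); im=snap('wrist','w7.png')
E
```

```text
t: 13.55
eef_pos: [0.4899, 0.0146, 0.057]
tcp_rot: [-179.7, -0.1, 16.7]
contact_force: [-0.7, 3.0, -5.2]
grip_width: 0.0576
grip_force: 99.1
t: 14.75
eef_pos: [0.4898, 0.0153, 0.0598]
tcp_rot: [-179.7, -0.1, 16.8]
contact_force: [-0.0, 0.5, -7.0]
grip_width: 0.0574
grip_force: 99.0
t: 15.95
eef_pos: [0.4897, 0.0153, 0.0623]
tcp_rot: [-179.7, -0.1, 16.8]
contact_force: [-1.6, 0.2, -7.2]
grip_width: 0.0572
grip_force: 99.2
[0.48967421 0.0152896  0.06232201] [-1.79661319e+02 -8.59016074e-02  1.67876959e+01] [-1.56462917  0.23193464 -7.23287811] [ 0.09026135  0.08906603 -0.01824025]
```

View pics/w7.png

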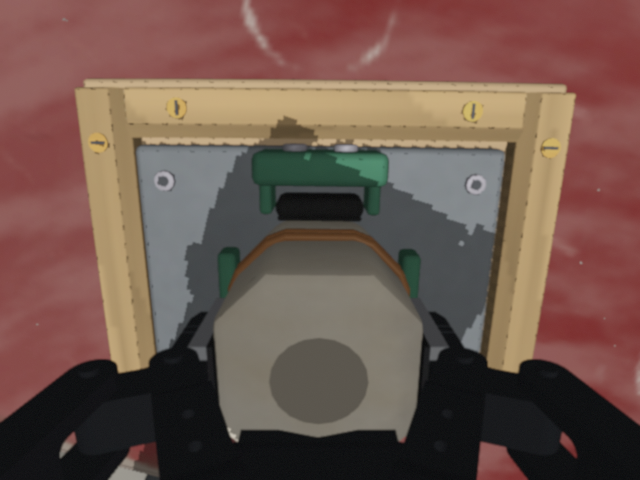

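The bolts are now closer together (164–476, against 157–482), so the mould has risen about 7–8 mm while the chuck stays flat. I continue.

```bash
python3 -m creep '[[50,0,0.014,-0.003,0.045,0,0],[50,0,0.028,-0.006,0.09,0,0],[50,0,0.037,-0.008,0.12,0,0],[50,0,0.037,-0.008,0.12,0,0],[50,0,0.025,-0.01,0.08,0,0],[50,0,0,-0.014,0,0,0],[50,0,-0.014,-0.017,-0.045,0,0],[50,0,-0.028,-0.02,-0.09,0,0],[50,0,-0.037,-0.022,-0.12,0,0],[50,0,-0.037,-0.022,-0.12,0,0],[50,0,-0.02,-0.024,-0.06,0,0],[50,0,0,-0.026,0,0,0]]'
python3 -m creep '[[50,0,0.014,-0.003,0.045,0,0],[50,0,0.028,-0.006,0.09,0,0],[50,0,0.037,-0.008,0.12,0,0],[50,0,0.037,-0.008,0.12,0,0],[50,0,0.025,-0.01,0.08,0,0],[50,0,0,-0.014,0,0,0],[50,0,-0.014,-0.017,-0.045,0,0],[50,0,-0.028,-0.02,-0.09,0,0],[50,0,-0.037,-0.022,-0.12,0,0],[50,0,-0.037,-0.022,-0.12,0,0],[50,0,-0.02,-0.024,-0.06,0,0],[50,0,0,-0.026,0,0,0]]'
python3 -m creep '[[50,0,0.014,-0.003,0.045,0,0],[50,0,0.028,-0.006,0.09,0,0],[50,0,0.037,-0.008,0.12,0,0],[50,0,0.037,-0.008,0.12,0,0],[50,0,0.025,-0.01,0.08,0,0],[50,0,0,-0.014,0,0,0],[50,0,-0.014,-0.017,-0.045,0,0],[50,0,-0.028,-0.02,-0.09,0,0],[50,0,-0.037,-0.022,-0.12,0,0],[50,0,-0.037,-0.022,-0.12,0,0],[50,0,-0.02,-0.024,-0.06,0,0],[50,0,0,-0.026,0,0,0]]'
python3 -m creep '[[50,0,0.014,-0.003,0.045,0,0],[50,0,0.028,-0.006,0.09,0,0],[50,0,0.037,-0.008,0.12,0,0],[50,0,0.037,-0.008,0.12,0,0],[50,0,0.025,-0.01,0.08,0,0],[50,0,0,-0.014,0,0,0],[50,0,-0.014,-0.017,-0.045,0,0],[50,0,-0.028,-0.02,-0.09,0,0],[50,0,-0.037,-0.022,-0.12,0,0],[50,0,-0.037,-0.022,-0.12,0,0],[50,0,-0.02,-0.024,-0.06,0,0],[50,0,0,-0.026,0,0,0]]'
```

```text
t: 17.2
eef_pos: [0.4896, 0.0153, 0.0649]
tcp_rot: [-179.7, -0.1, 16.8]
contact_force: [-0.9, 0.8, -8.0]
grip_width: 0.0576
grip_force: 100.1
t: 18.4
eef_pos: [0.4896, 0.0152, 0.0675]
tcp_rot: [-179.7, -0.1, 16.8]
contact_force: [-2.5, 1.1, -9.0]
grip_width: 0.057
grip_force: 100.0
t: 19.6
eef_pos: [0.4898, 0.0151, 0.0702]
tcp_rot: [-179.7, -0.1, 16.8]
contact_force: [-0.6, 1.2, -7.1]
grip_width: 0.0574
grip_force: 100.1
t: 20.8
eef_pos: [0.4902, 0.0151, 0.0732]
tcp_rot: [-179.8, -0.1, 16.9]
contact_force: [-0.1, -0.6, -3.8]
grip_width: 0.0577
grip_force: 100.4
```

```bash
python3 -m creep '[[50,0,0.014,-0.003,0.045,0,0],[50,0,0.028,-0.006,0.09,0,0],[50,0,0.037,-0.008,0.12,0,0],[50,0,0.037,-0.008,0.12,0,0],[50,0,0.025,-0.01,0.08,0,0],[50,0,0,-0.014,0,0,0],[50,0,-0.014,-0.017,-0.045,0,0],[50,0,-0.028,-0.02,-0.09,0,0],[50,0,-0.037,-0.022,-0.12,0,0],[50,0,-0.037,-0.022,-0.12,0,0],[50,0,-0.02,-0.024,-0.06,0,0],[50,0,0,-0.026,0,0,0]]'
python3 -m creep '[[50,0,0,-0.01,0,0,0],[50,0,0,-0.03,0,0,0],[50,0,0,-0.06,0,0,0],[50,0,0,-0.1,0,0,0],[50,0,0,-0.14,0,0,0],[50,0,0,-0.18,0,0,0],[50,0,0,-0.2,0,0,0],[50,0,0,-0.2,0,0,0],[50,0,0,-0.2,0,0,0],[50,0,0,-0.2,0,0,0]]'
python3 - <<'E'
from h import *; s=r.get_state(); print(s['eef_pos'],s['tcp_rot'],s['contact_force'],s['torque']); im=snap('wrist','w8.png')
E
```

```text
t: 22.0
eef_pos: [0.4898, 0.015, 0.0753]
tcp_rot: [-179.8, -0.1, 16.8]
contact_force: [-0.3, -1.5, -3.1]
grip_width: 0.0573
grip_force: 100.4
t: 23.0
eef_pos: [0.4895, 0.014, 0.0949]
tcp_rot: [-180.0, 0.0, 16.7]
contact_force: [0.2, 0.2, -3.0]
grip_width: 0.0572
grip_force: 100.4
[0.48954927 0.01403247 0.09487262] [-1.79986928e+02  2.56672708e-02  1.67014859e+01] [ 0.20473078  0.22699795 -3.0444763 ] [-0.01796801 -0.0654564  -0.003265  ]
```

View pics/w8.png

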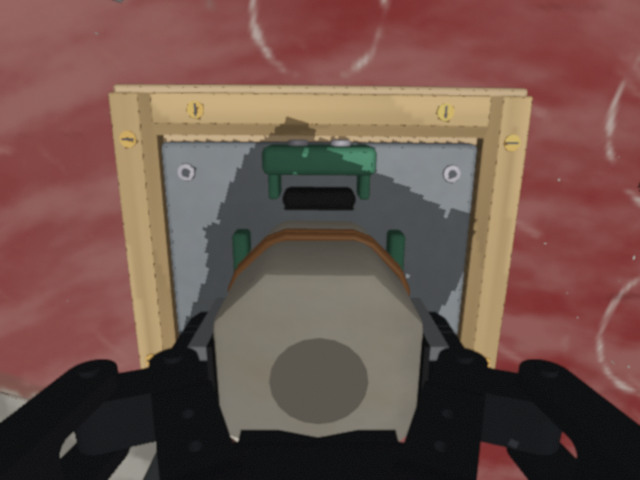

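The mould hangs free: the force equals its own weight and the foot is about 59 mm above the chuck's underside. The chuck lies square in the pocket, with bolts at (187,172) and (452,174).

Run:
```python
from h import *
I=eyes.camera_info('wrist'); b=ray(I,[(187,172),(452,174)],.024); d=np.linalg.norm(b[0]-b[1]); print('bolt span',d)
if abs(d-.1343)<.003: print(r.close_job())
```

```text
bolt span 0.13392146441331515
the job is handed in; nothing more can be done
None
```

The job is handed in: the chuck is seated square in the cradle, the mould was rocked free of the jaws, and the arm is still holding it upright with its foot about 59 mm above the chuck's underside, about 21 mm clear of the jaw tops.

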